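Close the turned bracelet case

ROBOT

A 6-joint arm with a two-finger parallel gripper is mounted at the origin on the work surface. World frame = base frame: x ahead of the robot, y to its left, z up, the work surface at z = 0. Lengths are in m, angles in rad, forces in N, time in s.
With the tool pointing down it reaches from about 0.225 to 0.875 m from the base axis. Payload 3.4 kg.
Tool frame: the origin (TCP) lies on the centre line of the jaws, within the pads' length; the fingertips stand 19 mm ahead of it and the grasp point (between the pads) is the TCP; z points along the fingers, y is the direction in which the jaws open and shut (so a half turn about z gives the same grasp; the last joint's range is limited). The gripper opens to 85 mm and grips with 20 to 120 N. Pads are 22 mm wide; open, the fingers measure 114 mm over their backs; the gripper's body (76 mm by 85 mm) begins 54 mm behind the grasp point. The pads swing forward as they close: fully open they stand 13 mm farther back than shut.
Start: joints at [-1.434, 0.276, 1.505, -0, 1.361, -0.121], TCP at [0.147, -0.556, 0.25] pointing down, gripper open.
Joint ranges: [-2.89, 2.89], [-0.75, 2.08], [0.22, 2.7], [-1.18, 4.32], [0.11, 2.71], [-2.7, 2.7]. Speed limits (rad/s): [2.57, 2.57, 3.14, 3.14, 3.14, 3.14].

INTERFACE

Orientations are given as a unit quaternion [w, x, y, z].
In Python, from rig import monitor, eyes, manip, models gives the robot as it stands.
- The arm moves only by the tool send_rows, never from a script. Its argument "deltas" is a list of rows, each an object with "dp": the shift along the world's x, y, z each as a share of 0.12 m, from -1 to 1, a list of three; "rotation": the turn, a rotation vector about the world's x, y, z each as a share of 0.5 rad, from -1 to 1, a list of three. In form: [{"dp": [dx, dy, dz], "rotation": [rx, ry, rz]}, ...]. A call has 1 to 12 rows; each row is the pose to reach, as a shift and turn from the pose commanded when the call began; what a row does not reach only later rows make up. A row lasts 1/12 s, in which the tool goes at most 41.7 mm and 7.16 degrees, less where a joint would pass 70% of its speed; a pose out of reach is approached as far as the arm can. A call with a number of a shift or a turn outside -1 to 1 is refused whole. A call with a gripper value outside its range is refused whole. "fingers" is the closure, from -1 (fully open) to 1 (shut), set as the call begins (left out, the last holds). The fingers move at their own pace and stop on an object; "grip_force" is the grip in N (left out, the last holds). Time passes only in rows, so rows that repeat a pose let the fingers close. It gives the time, the measured TCP pose, the force and the opening at its end, in the units of the state.
- monitor.get_state(): the state, without advancing time (a new reading comes with each control period).
- eyes.get_image(name): name is "scene" or "top" or "wrist"; returns a dict with "color" (400x640x3 uint8, red, green, blue), "depth" (400x640 float32, m along the optical axis (not along the pixel's ray), 0 where there is no reading), "mtx" (3x3 intrinsics, pixels), "rvec" (rotation vector, rad) and "tvec" (3), from world to camera coordinates, as OpenCV has them. Camera axes: x right, y down, z forward; pixel columns grow to the right and rows downward; lengths in m; the calibration is good to about 2 mm. A picture is of the moment at which its call begins.
- manip.sign_off(): hands the job in, once; it reports no verdict.
Trained networks look in a picture, given as the dict that the camera call returned (one of the last four; its "shot" number tells which), for a name from the list of things; names that differ only in an ending like _2 or _b are one class to them, and where a whole thing is asked for, a point or a joint stands for the part that bears it (a point fixed in the world has none). Each returns a list of dicts, best first, with "score" (0 to 1); they miss things now and then, are a little off and sometimes report something else, mostly with a low value. They report only what shows in the picture. A call takes as long as a camera call. They do not tell look-alikes from the thing itself.
- models.find_in(name, picture): "box" ([left, top, right, bottom] in pixels, round what is visible of it).
The state is a dict: "clock": time; "qpos": joint angles; "qd": joint speeds; "effort": joint torques, N m; "position": TCP position; "ee_rot": TCP orientation; "contact_force": force on the tool from outside, world axes, zero at the start; "moment": the same for the moment, N m; "width": finger opening in m.
Only numpy, scipy, OpenCV 4.12 (cv2) and the standard library are available. Lean on these libraries where they do the work, as an engineer would, in place of code of your own. Each camera call takes 0.05 s, during which the arm holds its last target.

TASK

Close the round wooden bracelet case with the lid that fits it (the larger of the two loose knobbed lids): tuck the lid's edge under the steel keeper first, then lower it by its knob, without dropping it, until it lies flat in its recess. Then turn the steel latch over the lid as far as it goes, let go, and leave the small lid and the other things where they are.

Things in the scene. Friction and masses are not known exactly. Their poses are not given: they have to be found in the camera images.
- lid_mid (a point): the larger lid: light wooden disc 110 mm across, 8 mm thick, with an upright steel cylindrical knob (26 mm across, 35 mm tall) in the middle of its top; 43 mm high in all, 90 to 180 g. Starts flat on the table, knob up. The point is on its axis, half-way up (21.5 mm above its underside, 13.5 mm above the disc's top). z points up through the knob; yaw means nothing
- small_lid_mid (a point): the other lid, same shape and knob but only 84 mm across: it does not fit and must stay (within 40 mm). Flat on the table, knob up. Point on its axis, 21.5 mm above its underside. The two lids swap places from start to start
- case_seat (a point): the fixed round wooden bracelet case, 192 mm across, 45 mm high, level. Its top has a recess (counterbore) 114 mm across, 10 mm deep; the recess's floor is a 12 mm wide ledge round a well 90 mm across. Point: centre of the recess at ledge height, 35 mm above the table. z up; x points from the keeper, across the recess, to the latch's pin. The lid rests on the ledge
- keeper_edge (a point): steel keeper fixed on the rim at the recess's -x side: plate 40 mm wide (y), 4 mm thick, overhanging the recess by 10 mm, so the lid cannot go straight down: one edge goes under it with the lid's +x side raised (about 0.25 rad serves well). Point: middle of its free edge, underside, 47 mm from the recess's axis, 14 mm above the ledge. Axes as case_seat
- latch_pin (a point): the latch's vertical pin on the case rim, 76 mm from the recess's axis on the +x side, at rim height (45 mm above the table); axes as case_seat. The latch is a steel bar 14 mm wide, 4 mm thick, its tip 40 mm from the pin, its underside 11 mm above the ledge: it passes over the lid only when the lid lies flat (top 8 mm above the ledge)
- latch_peg (a point): middle of the upright steel peg on the latch bar, to turn it by: 14 mm across, 28 mm tall, standing from 50 to 78 mm above the table, 32 mm from the pin. It is fast to the bar and turns with it, so a firm grip must turn along; it can also be pushed
- latch (a joint): latch angle (rad): 0 = bar points to the recess's centre, fully over the lid, at a stop; grows anticlockwise seen from above, starts at 1.45 to 1.8 (swung aside, peg on the case's -y side), stop at 2.1. Peg from the pin in the case's axes: x = -32 cos(angle), y = -32 sin(angle) mm. Stays where left; takes about 2 N at the peg
- mug_mid (a point): white mug, 80 mm across, 90 mm tall, centre; a bystander, not to be shifted (40 mm)
- jar_mid (a point): small clear jar with wooden cap, 54 mm across, 80 mm tall, centre; a bystander (40 mm)
- slice_a_mid (a point): larger log slice carrying rings, 80 mm across, 22 mm tall, centre; a bystander (40 mm)
Not all that is in view belongs to the job. Leave any green look-alike of the part that bears lid_mid alone. Leave any white look-alike of the part that bears case_seat alone.

How it is judged:
By the outcome, as a careful person would: the job done as asked, in the order asked, and still so for the second after the job is handed in, with the robot touching nothing.
It also fails if it takes over 51 s, if anything falls off the work surface, if the arm or the gripper's body presses on something with over 40 N, if the wrist force passes 120 N, or if a joint passes its speed limit or range.

## Working session

There is one attempt and no reset: what is moved stays moved. The work goes in short steps, Python scripts to look and compute and a tool call to move; the robot and the scene stay as the last step left them, time stands still between calls to the robot, and variables do not carry over. Pictures are saved under pics/ and viewed, and the job is handed in when it is done.

Besides the shell and the picture viewer there is one more tool, called as a command line: name --argument value ..., lists and objects as JSON in quotes. send_rows: Moves the arm, as the interface text tells. Its arguments: {"type":"object","properties":{"deltas":{"type":"array","items":{"type":"object","properties":{"dp":{"type":"array","items":{"type":"number"}},"rotation":{"type":"array","items":{"type":"number"}}}}},"fingers":{"type":"number"},"grip_force":{"type":"number"}},"required":["deltas"]}

```bash
ls; mkdir -p pics; cat > h.py <<'E'
import numpy as np,cv2
from rig import monitor,eyes,manip,models
def shot(n,f):
    p=eyes.get_image(n); cv2.imwrite('pics/'+f,cv2.cvtColor(p['color'],cv2.COLOR_RGB2BGR)); return p
def cam(p):
    R,_=cv2.Rodrigues(np.array(p['rvec'],float)); return R,np.array(p['tvec'],float).ravel(),np.array(p['mtx'],float)
def cloud(p):
    R,t,K=cam(p); d=p['depth']; v,u=np.mgrid[:d.shape[0],:d.shape[1]]
    c=np.stack([(u-K[0,2])/K[0,0]*d,(v-K[1,2])/K[1,1]*d,d],-1)
    w=(c-t)@R; w[d==0]=np.nan; return w
def onz(p,u,v,z):
    R,t,K=cam(p); r=R.T@np.linalg.solve(K,[u,v,1.]); o=-R.T@t; return o+r*(z-o[2])/r[2]
def proj(p,X):
    R,t,K=cam(p); c=R@np.array(X)+t; return (K@c/c[2])[:2]
E
python3 - <<'E'
from h import *
print(monitor.get_state())
for n in('scene','top'):
    p=shot(n,n+'0.png')
    for k in('lid_mid','small_lid_mid','case_seat','latch','latch_peg','keeper_edge','mug_mid','jar_mid','slice_a_mid'):
        try:
            print(n,k,[(np.round(r['box']).tolist(),round(r['score'],2)) for r in models.find_in(k,p)][:4])
        except Exception as e: print(k,e)
E
```

```text
pics
{'clock': 0.0, 'qpos': array([-1.43398157e+00,  2.76647412e-01,  1.50616271e+00, -9.82081942e-06,
        1.36070520e+00, -1.21015061e-01]), 'qd': array([ 3.87486228e-04, -2.25572255e-04,  7.59176451e-05,  2.40437422e-04,
       -4.62934519e-04, -6.72849099e-04]), 'effort': array([-2.45701805e-03, -4.16780198e+01, -2.45807523e+01, -4.92451654e-04,
        1.11204333e-02,  1.22171312e-05]), 'position': array([ 0.14652887, -0.5554943 ,  0.24939801]), 'ee_rot': array([-9.61266145e-04,  9.91701384e-01,  1.28559092e-01, -1.23956169e-05]), 'contact_force': array([ 0.47327899,  0.76552885, -0.19785293]), 'moment': array([ 0.016288  , -0.02873885, -0.01882319]), 'width': 0.08539405370306959}
scene lid_mid [([198.0, 271.0, 245.0, 316.0], 0.61), ([222.0, 336.0, 274.0, 389.0], 0.59)]
scene small_lid_mid [([274.0, 250.0, 306.0, 284.0], 0.81)]
scene case_seat [([305.0, 54.0, 360.0, 105.0], 0.97), ([328.0, 136.0, 396.0, 201.0], 0.94)]
scene latch [([333.0, 81.0, 333.0, 95.0], 0.51), ([356.0, 185.0, 372.0, 195.0], 0.47), ([288.0, 316.0, 313.0, 350.0], 0.38)]
scene latch_peg [([331.0, 80.0, 335
[... 387 characters left out ...]
7.0], 0.85), ([223.0, 157.0, 297.0, 229.0], 0.44)]
top small_lid_mid [([367.0, 150.0, 400.0, 180.0], 0.61)]
top case_seat [([154.0, 272.0, 234.0, 351.0], 0.79), ([220.0, 156.0, 296.0, 228.0], 0.68)]
top latch [([196.0, 288.0, 210.0, 297.0], 0.67), ([402.0, 100.0, 432.0, 122.0], 0.59), ([274.0, 166.0, 288.0, 178.0], 0.42), ([223.0, 158.0, 298.0, 231.0], 0.19)]
top latch_peg [([274.0, 165.0, 287.0, 176.0], 0.57)]
top keeper_edge [([150.0, 272.0, 232.0, 347.0], 0.93), ([223.0, 156.0, 297.0, 229.0], 0.55)]
top mug_mid [([139.0, 155.0, 181.0, 203.0], 0.92), ([218.0, 157.0, 299.0, 230.0], 0.63)]
top jar_mid [([403.0, 97.0, 430.0, 121.0], 0.81)]
top slice_a_mid [([306.0, 82.0, 337.0, 112.0], 0.68)]
```

View pics/scene0.png

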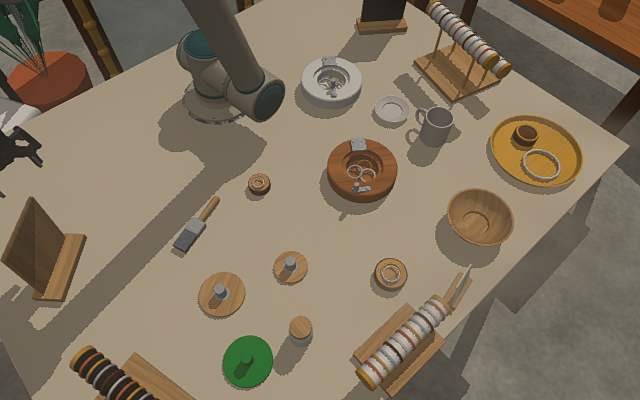

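View pics/top0.png

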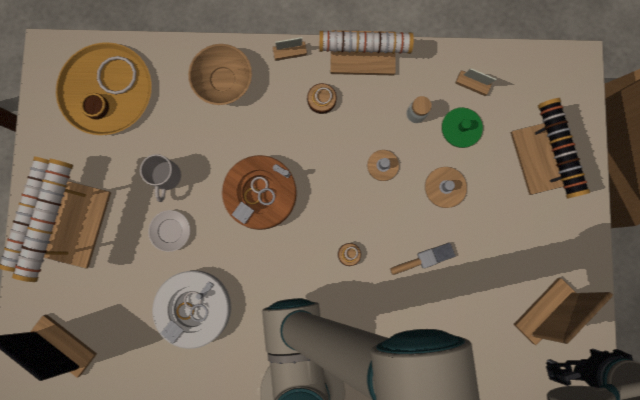

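The wooden case is at top-view (259,192), with its keeper at (243,212) and the latch near (281,170). The large wooden lid is at (446,187) and the small lid at (384,165). The green lid and the white case are decoys. Next I'll measure.

```bash
python3 - <<'E'
from h import *
p=shot('top','t1.png'); im=cv2.imread('pics/t1.png')
a=cv2.resize(im[150:235,215:305],None,fx=6,fy=6,interpolation=cv2.INTER_CUBIC)
cv2.imwrite('pics/case.png',a)
w=cloud(p)
R,t,K=cam(p);print('campos',-R.T@t,K[0,0])
def circ(mask):
    P=w[mask]; 
    return P
# lid: points z 4..12mm near
L=onz(p,446,187,.008);S=onz(p,384,165,.008);C=onz(p,259,192,.045)
print(L,S,C)
def fit(c,zlo,zhi,rad,name):
    m=(np.hypot(w[...,0]-c[0],w[...,1]-c[1])<rad)&(w[...,2]>zlo)&(w[...,2]<zhi)
    v,u=np.nonzero(m); P=w[m]
    (cc,r)=cv2.minEnclosingCircle(P[:,:2].astype(np.float32))
    print(name,len(P),'mean',P.mean(0).round(4),'mec',np.round(cc,4),round(r,4),'zmed',np.median(P[:,2]))
fit(L,.004,.013,.08,'lid');fit(L,.03,.06,.06,'lidknob')
fit(S,.004,.013,.055,'small');fit(S,.03,.06,.05,'sknob')
fit(C,.04,.048,.12,'rim');fit(C,.0475,.051,.11,'plates');fit(C,.055,.09,.12,'peg')
p=shot('scene','s1.png'); im=cv2.imread('pics/s1.png')
cv2.imwrite('pics/case2.png',cv2.resize(im[125:215,315:410],None,fx=6,fy=6,interpolation=cv2.INTER_CUBIC))
w=cloud(p)
print('scene')
fit(L,.004,.013,.08,'lid');fit(L,.03,.06,.06,'lidknob')
fit(C,.04,.048,.12,'rim');fit(C,.0475,.056,.11,'plates');fit(C,.058,.09,.12,'peg')
E
```

```text
campos [ 0.34249636 -0.02167371  1.28963278] 488.8281918983484
[ 0.5334424  -0.36641412  0.008     ] [ 0.58859713 -0.20242516  0.008     ] [0.50345916 0.12309648 0.045     ]
lid 1108 mean [ 0.5341 -0.3632  0.0075] mec [ 0.5331 -0.3679] 0.0796 zmed 0.007208538436206384
lidknob 84 mean [ 0.5336 -0.3635  0.0411] mec [ 0.5343 -0.3639] 0.0128 zmed 0.04141233584763527
small 583 mean [ 0.5884 -0.1971  0.0075] mec [ 0.5914 -0.1986] 0.0526 zmed 0.007436491911710484
sknob 84 mean [ 0.5886 -0.1975  0.0408] mec [ 0.5888 -0.1979] 0.0132 zmed 0.041137604577066056
rim 2230 mean [0.5069 0.1234 0.0437] mec [0.5058 0.1256] 0.0961 zmed 0.04369471848782471
plates 274 mean [0.4924 0.1319 0.049 ] mec [0.5051 0.1264] 0.0937 zmed 0.048950434401842866
peg 48 mean [0.5115 0.0954 0.0671] mec [0.4911 0.1084] 0.0856 zmed 0.0683187372814567
scene
lid 1520 mean [ 0.5371 -0.3643  0.0083] mec [ 0.5355 -0.3689] 0.0793 zmed 0.008322971034595304
lidknob 116 mean [ 0.537  -0.3632  0.0416] mec [ 0.5352 -0.3633] 0.0131 zmed 0.042510910816997094
rim 1666 mean [0.5133 0.1206 0.0451] mec [0.5077 0.1275] 0.0975 zmed 0.045328866029997604
plates 536 mean [0.5026 0.1302 0.0502] mec [0.5071 0.1267] 0.094 zmed 0.04920959520455481
peg 43 mean [0.5531 0.0551 0.0716] mec [0.5517 0.0563] 0.0073 zmed 0.0748119067478007
```

View pics/case.png

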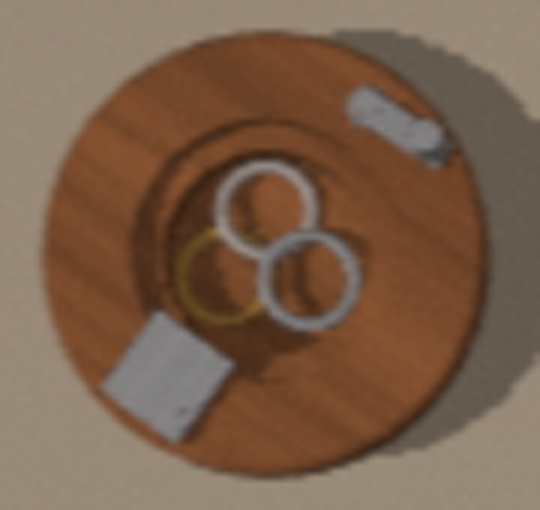

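View pics/case2.png

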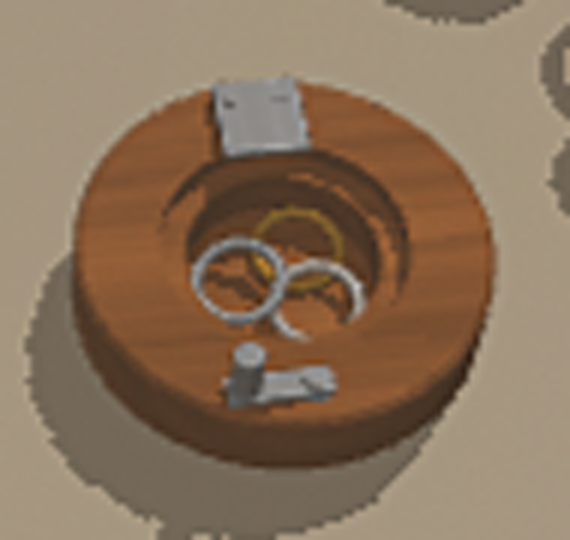

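```bash
python3 - <<'E'
from h import *
p=eyes.get_image('top'); q=eyes.get_image('scene')
def T(x,y): return 215+(x+.5)/6-.5,150+(y+.5)/6-.5
def S(x,y): return 315+(x+.5)/6-.5,125+(y+.5)/6-.5
def o(P,c,z): return onz(P,*c,z).round(4)[:2]
for n,a,b,z in [('kfree1',(157,312),(300,152),.053),('kfree2',(235,367),(222,155),.053)]:
    print(n,o(p,T(*a),z) , o(q,S(*b),z))
print('kfree1/2 swapped scene?')
print('peg top', o(p,T(428,132),.078), o(q,S(250,352),.078))
print('pin end', o(p,T(366,105),.054), o(q,S(320,380),.054))
# rim ellipse: color segmentation
for P,zc,nm in((p,(259,192),'top'),(q,(362,170),'scene')):
    c=P['color'].astype(int); m=((c[...,0]-c[...,2]>35)&(c[...,0]<190)).astype(np.uint8)
    w=cloud(P)
    m=(np.hypot(w[...,0]-.506,w[...,1]-.126)<.12)&(w[...,2]>.035)&(w[...,2]<.06)
    d=w[m]; 
    cs,_=cv2.findContours(m.astype(np.uint8),cv2.RETR_EXTERNAL,cv2.CHAIN_APPROX_NONE)
    k=max(cs,key=cv2.contourArea)[:,0].astype(float)
    X=np.array([onz(P,u,v,.045)[:2] for u,v in k])
    A=np.c_[2*X,np.ones(len(X))]; s=np.linalg.lstsq(A,(X**2).sum(1),rcond=None)[0]
    print(nm,'rim c',s[:2].round(4),'r',np.sqrt(s[2]+s[0]**2+s[1]**2).round(4))
    # recess floor well hole : z<.03
    m=(np.hypot(w[...,0]-.506,w[...,1]-.126)<.085)&(w[...,2]>.0485)&(w[...,2]<.058)
    v,u=np.nonzero(m);print(nm,'plate pts',len(u))
    f=m.copy();
    for side,sg in(('keeper',1),('latch',-1)):
        mm=m&(sg*((w[...,1]-.126)-(w[...,0]-.506))>0)
        if mm.sum()>5:print(side,mm.sum(),w[mm].mean(0).round(4), cv2.minAreaRect(w[mm][:,:2].astype(np.float32)))
    for c0,nn in(((.534,-.364),'lid'),((.5886,-.1975),'small')):
        m=(np.hypot(w[...,0]-c0[0],w[...,1]-c0[1])<.02)&(w[...,2]>.036);print(nm,nn,w[m].mean(0).round(4))
E
```

```text
kfree1 [0.4767 0.1678] [0.4767 0.1651]
kfree2 [0.4541 0.1337] [0.4544 0.1368]
kfree1/2 swapped scene?
peg top [0.5525 0.0535] [0.5508 0.0589]
pin end [0.5678 0.0819] [0.5714 0.0841]
top rim c [0.5051 0.1251] r 0.0944
top plate pts 292
keeper 226 [0.4534 0.1607 0.0519] ((0.4710780680179596, 0.15493306517601013), (0.14669261872768402, 0.07816513627767563), 47.38326644897461)
latch 66 [0.5542 0.0829 0.0507] ((0.5424066781997681, 0.10085545480251312), (0.14694781601428986, 0.08003560453653336), 46.51312255859375)
top lid [ 0.5338 -0.3638  0.0417]
top small [ 0.5891 -0.1978  0.0415]
scene rim c [0.5076 0.1248] r 0.0958
scene plate pts 306
keeper 205 [0.4581 0.1596 0.0528] ((0.4737176299095154, 0.1565972864627838), (0.16293394565582275, 0.07998165488243103), 47.68220520019531)
latch 101 [0.5522 0.086  0.0504] ((0.5397105813026428, 0.0945834293961525), (0.15793654322624207, 0.07755251973867416), 43.41117858886719)
scene lid [ 0.5361 -0.3628  0.043 ]
scene small [ 0.591  -0.1972  0.0426]
```

send_rows --deltas '[{"dp":[0.808,0.401,0],"rotation":[0,0,1]},{"dp":[0.808,0.401,0],"rotation":[0,0,1]},{"dp":[0.808,0.401,0],"rotation":[0,0,1]},{"dp":[0.808,0.401,0],"rotation":[0,0,1]}]' --fingers -1 --grip_force 50

```text
clock: 1.53
position: [0.2476, -0.5053, 0.2505]
ee_rot: [-0.0, 0.927, 0.375, 0.002]
contact_force: [0.2, -0.6, -0.0]
width: 0.0852
```

send_rows --deltas '[{"dp":[0.808,0.401,0],"rotation":[0,0,1]},{"dp":[0.808,0.401,0],"rotation":[0,0,1]},{"dp":[0.808,0.401,0],"rotation":[0,0,1]},{"dp":[0.808,0.401,0],"rotation":[0,0,1]}]'

```text
clock: 1.87
position: [0.3448, -0.4572, 0.2504]
ee_rot: [0.0, 0.806, 0.593, 0.002]
contact_force: [-0.0, -0.4, -0.4]
width: 0.0855
```

send_rows --deltas '[{"dp":[0.808,0.401,0],"rotation":[0,0,1]},{"dp":[0.808,0.401,0],"rotation":[0,0,1]},{"dp":[0.808,0.401,0],"rotation":[0,0,1]},{"dp":[0.808,0.401,0],"rotation":[0,0,1]}]'

```text
clock: 2.2
position: [0.442, -0.4091, 0.2502]
ee_rot: [0.001, 0.634, 0.773, 0.002]
contact_force: [-1.7, -0.5, -0.9]
width: 0.0856
```

send_rows --deltas '[{"dp":[0.808,0.401,0],"rotation":[0,0,1]},{"dp":[0.808,0.401,0],"rotation":[0,0,1]},{"dp":[0.808,0.401,0],"rotation":[0,0,1]},{"dp":[0.808,0.401,0],"rotation":[0,0,1]},{"dp":[0.808,0.401,0],"rotation":[0,0,1]}]'

```text
clock: 2.62
position: [0.5358, -0.3625, 0.2498]
ee_rot: [-0.0, 0.426, 0.905, 0.0]
contact_force: [-0.1, 0.6, 0.1]
width: 0.0852
```

```bash
python3 - <<'E'
from h import *
s=monitor.get_state();print(s['clock'],s['position'],s['ee_rot'],s['qpos'].round(3))
p=shot('wrist','w1.png')
R,t,K=cam(p);print('cam',-R.T@t,R[2],K[0])
w=cloud(p)
m=(np.hypot(w[...,0]-.535,w[...,1]+.3635)<.03)&(w[...,2]>.036)&(w[...,2]<.05);print('knob',m.sum(),w[m].mean(0).round(4) if m.any() else '')
print(proj(p,[.535,-.3635,.043]))
E
```

```text
2.6167 [ 0.53582603 -0.36247295  0.24984805] [-2.12006481e-04  4.25525144e-01  9.04946572e-01  9.46637948e-05] [-0.702  0.385  1.341  0.     1.416 -1.394]
cam [ 0.49291932 -0.31008433  0.37375186] [ 0.16717421 -0.20093528 -0.96523458] [302.90317922   0.         319.4373647 ]
knob 416 [ 0.5335 -0.3627  0.043 ]
[317.75767715 185.65327487]
```

View pics/w1.png

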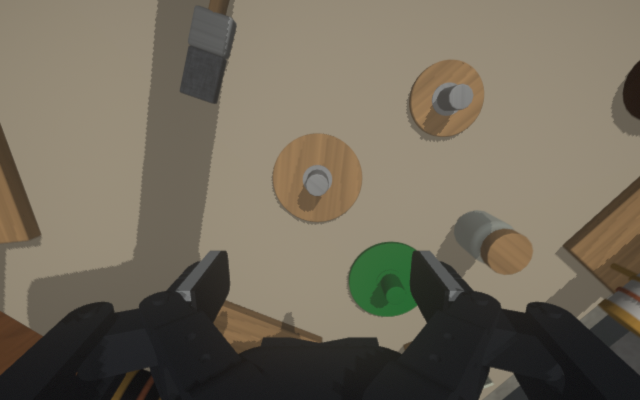

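send_rows --deltas '[{"dp":[-0.01,-0.004,-0.95],"rotation":[0,0,0]},{"dp":[-0.01,-0.004,-0.95],"rotation":[0,0,0]},{"dp":[-0.01,-0.004,-0.95],"rotation":[0,0,0]},{"dp":[-0.01,-0.004,-0.95],"rotation":[0,0,0]}]'

```text
clock: 3.0
position: [0.5284, -0.3616, 0.1295]
ee_rot: [-0.007, 0.43, 0.903, 0.002]
contact_force: [-0.3, 0.7, -0.7]
width: 0.0857
```

send_rows --deltas '[{"dp":[0,0,-0.3],"rotation":[0,0,0]},{"dp":[0,0,-0.6],"rotation":[0,0,0]},{"dp":[0,0,-0.8],"rotation":[0,0,0]},{"dp":[0,0,-0.87],"rotation":[0,0,0]},{"dp":[0,0,-0.87],"rotation":[0,0,0]},{"dp":[0,0,-0.87],"rotation":[0,0,0]}]'

```text
clock: 3.5
position: [0.5341, -0.3653, 0.0338]
ee_rot: [0.001, 0.428, 0.904, -0.0]
contact_force: [-0.3, -0.2, 0.1]
width: 0.0855
```

send_rows --deltas '[{"dp":[0,0,0],"rotation":[0,0,0]},{"dp":[0,0,0],"rotation":[0,0,0]},{"dp":[0,0,0],"rotation":[0,0,0]},{"dp":[0,0,0],"rotation":[0,0,0]},{"dp":[0,0,0],"rotation":[0,0,0]},{"dp":[0,0,0],"rotation":[0,0,0]},{"dp":[0,0,0],"rotation":[0,0,0]},{"dp":[0,0,0],"rotation":[0,0,0]}]' --fingers 1 --grip_force 50

```text
clock: 4.17
position: [0.5337, -0.3643, 0.0329]
ee_rot: [0.001, 0.428, 0.904, -0.0]
contact_force: [0.4, 0.6, 5.7]
width: 0.0245
```

```bash
python3 - <<'E'
from h import *
s=monitor.get_state();print(s['clock'],s['position'],s['ee_rot'],s['width'],s['contact_force'],s['moment'])
p=shot('wrist','w2.png')
w=cloud(p)
E
```

```text
4.1667 [ 0.53369653 -0.36433152  0.03292488] [ 7.52169183e-04  4.27647921e-01  9.03945060e-01 -1.36897875e-04] 0.024493342849386326 [0.35419732 0.63313995 5.68469533] [ 0.12100654  0.10510836 -0.01485522]
```

View pics/w2.png

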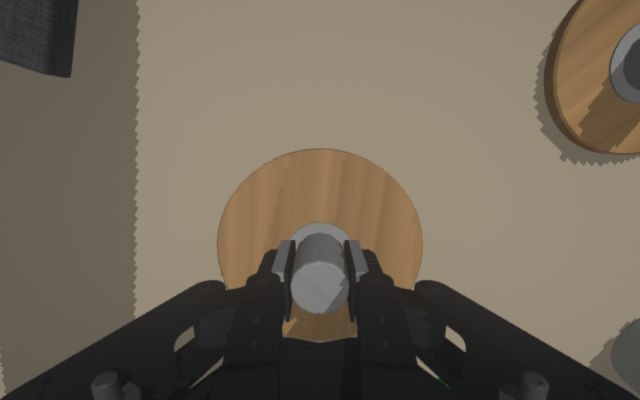

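send_rows --deltas '[{"dp":[0,0,0.1],"rotation":[0,0,0]},{"dp":[0,0,0.3],"rotation":[0,0,0]},{"dp":[0,0,0.55],"rotation":[0,0,0]},{"dp":[0,0,0.8],"rotation":[0,0,0]},{"dp":[0,0,1],"rotation":[0,0,0]}]'

```text
clock: 4.63
position: [0.5334, -0.3642, 0.1543]
ee_rot: [0.001, 0.428, 0.904, -0.0]
contact_force: [1.2, -0.7, -0.6]
width: 0.0246
```

send_rows --deltas '[{"dp":[0.03,0.15,0.05],"rotation":[0,0,0.05]},{"dp":[0.08,0.38,0.1],"rotation":[0,0,0.15]},{"dp":[0.12,0.62,0.15],"rotation":[0,0,0.25]},{"dp":[0.173,0.877,0.2],"rotation":[0,0,0.325]}]'

```text
clock: 4.97
position: [0.5535, -0.2581, 0.1765]
ee_rot: [-0.0, 0.352, 0.936, -0.0]
contact_force: [0.7, 1.1, -1.6]
width: 0.0248
```

send_rows --deltas '[{"dp":[0.05,0.25,0],"rotation":[0,0,0.08]},{"dp":[0.1,0.5,0],"rotation":[0,0,0.16]},{"dp":[0.15,0.75,0],"rotation":[0,0,0.25]},{"dp":[0.173,0.877,0],"rotation":[0,0,0.325]}]'

```text
clock: 5.3
position: [0.5746, -0.1499, 0.1763]
ee_rot: [-0.0, 0.274, 0.962, 0.001]
contact_force: [-1.1, -0.5, -0.9]
width: 0.0245
```

send_rows --deltas '[{"dp":[0.05,0.25,0],"rotation":[0,0,0]},{"dp":[0.1,0.5,0],"rotation":[0,0,0]},{"dp":[0.15,0.75,0],"rotation":[0,0,0]},{"dp":[0.173,0.877,0],"rotation":[0,0,0]}]'

```text
clock: 5.63
position: [0.5955, -0.0449, 0.1762]
ee_rot: [-0.0, 0.275, 0.961, 0.001]
contact_force: [0.8, -1.0, -1.1]
width: 0.0246
```

send_rows --deltas '[{"dp":[0.05,0.25,0],"rotation":[0,0,0]},{"dp":[0.1,0.5,0],"rotation":[0,0,0]},{"dp":[0.15,0.75,0],"rotation":[0,0,0]},{"dp":[0.173,0.877,0],"rotation":[0,0,0]},{"dp":[0.173,0.877,0],"rotation":[0,0,0]},{"dp":[0.173,0.877,0],"rotation":[0,0,0]}]'

```text
clock: 6.13
position: [0.616, 0.0571, 0.1759]
ee_rot: [-0.0, 0.275, 0.961, -0.001]
contact_force: [-0.1, -0.3, -0.8]
width: 0.0246
```

```bash
python3 - <<'E'
from h import *
s=monitor.get_state();print(s['clock'],s['position'],s['ee_rot'],s['width'],s['contact_force'],s['moment'],s['qpos'].round(3))
p=shot('wrist','w3.png')
w=cloud(p); np.save('w3.npy',w)
import pickle; pickle.dump(p,open('w3.pkl','wb'))
R,t,K=cam(p);print('cam',-R.T@t)
E
```

```text
6.1333 [0.61598507 0.05713155 0.17586491] [-1.79200710e-04  2.74811040e-01  9.61498037e-01 -6.20258105e-04] 0.024564810613005278 [-0.11142967 -0.31353986 -0.82662514] [-0.02733555  0.02095062  0.03702056] [-1.900e-02  3.890e-01  1.524e+00 -1.000e-03  1.229e+00 -1.033e+00]
cam [0.55907511 0.09366458 0.2997558 ]
```

View pics/w3.png

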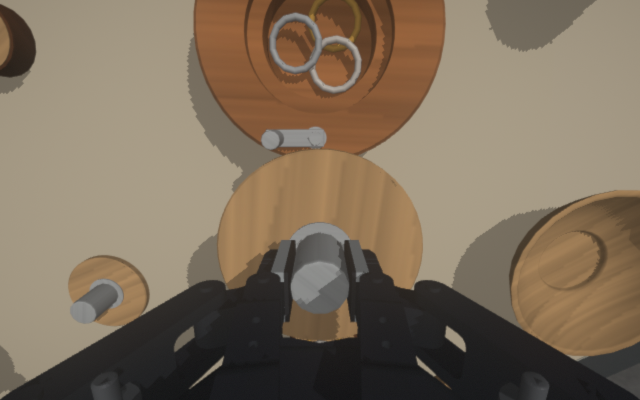

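The case is at top centre with its keeper cut off the image, so I'm backing off a little to see all of it.

send_rows --deltas '[{"dp":[0.2,-0.13,0.25],"rotation":[0,0,0]},{"dp":[0.42,-0.26,0.5],"rotation":[0,0,0]},{"dp":[0.42,-0.26,0.5],"rotation":[0,0,0]},{"dp":[0.42,-0.26,0.5],"rotation":[0,0,0]},{"dp":[0.42,-0.26,0.5],"rotation":[0,0,0]}]'

```text
clock: 6.6
position: [0.6659, 0.0242, 0.2355]
ee_rot: [-0.001, 0.277, 0.961, -0.0]
contact_force: [-1.6, 0.6, -1.2]
width: 0.0246
```

```bash
python3 - <<'E'
from h import *
s=monitor.get_state();print(s['clock'],s['position'],s['ee_rot'])
p=shot('wrist','w4.png')
import pickle; pickle.dump(p,open('w4.pkl','wb'))
im=cv2.imread('pics/w4.png'); cv2.imwrite('pics/w4c.png',cv2.resize(im[0:170,190:450],None,fx=3,fy=3,interpolation=cv2.INTER_CUBIC))
E
```

```text
6.6 [0.66586606 0.02417117 0.23549826] [-7.80296463e-04  2.76817137e-01  9.60922264e-01 -2.57134682e-04]
```

View pics/w4c.png

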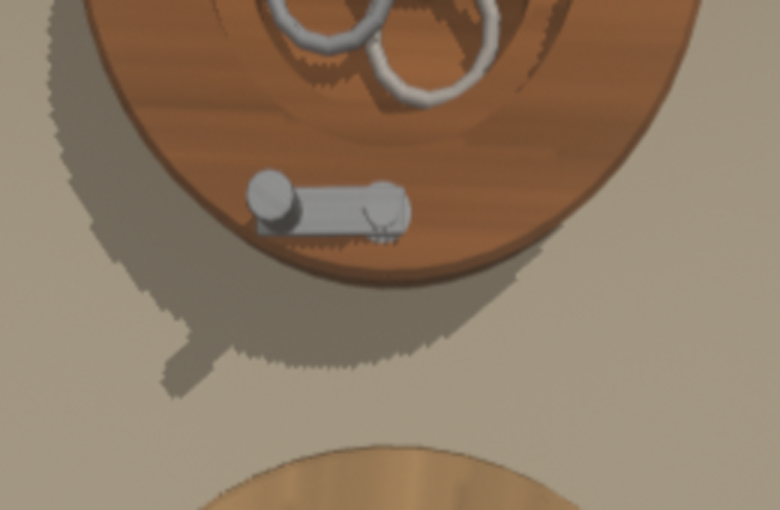

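send_rows --deltas '[{"dp":[-0.25,0.16,0],"rotation":[0,0,0]},{"dp":[-0.55,0.35,0],"rotation":[0,0,0]},{"dp":[-0.8,0.52,0],"rotation":[0,0,0]},{"dp":[-0.94,0.6,0],"rotation":[0,0,0]},{"dp":[-0.94,0.6,0],"rotation":[0,0,0]},{"dp":[-0.94,0.6,0],"rotation":[0,0,0]}]'

```text
clock: 7.15
position: [0.5517, 0.0982, 0.2354]
ee_rot: [-0.001, 0.275, 0.961, -0.0]
contact_force: [-0.1, -0.4, -0.7]
width: 0.0245
```

```bash
python3 - <<'E'
from h import *
s=monitor.get_state();print(s['clock'],s['position'],s['ee_rot'])
p=shot('wrist','w5.png')
import pickle; pickle.dump(p,open('w5.pkl','wb'))
im=cv2.imread('pics/w5.png'); cv2.imwrite('pics/w5c.png',cv2.resize(im[0:190,190:450],None,fx=3,fy=3,interpolation=cv2.INTER_CUBIC))
E
```

```text
7.15 [0.55172125 0.09824614 0.23543788] [-6.93328392e-04  2.74954617e-01  9.61456874e-01 -3.95938343e-04]
```

View pics/w5c.png

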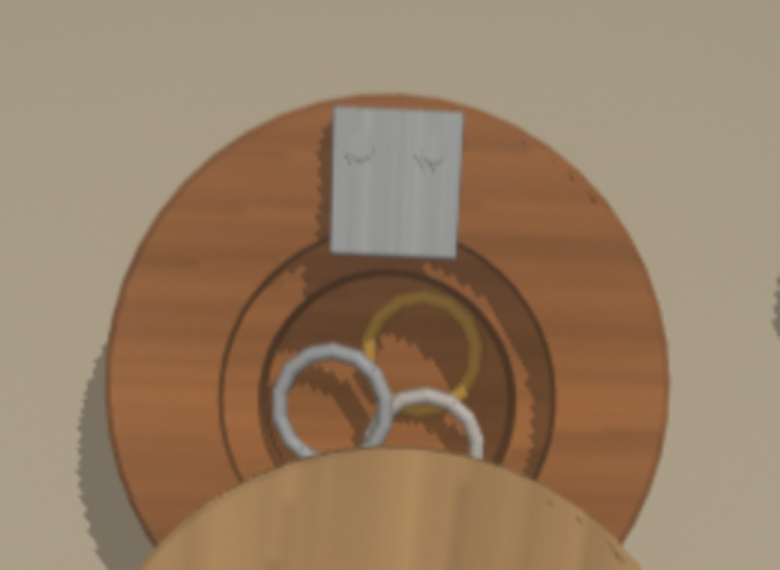

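```bash
cat > m.py <<'E'
from h import *
import pickle
def fitc(P,pts,z):
    X=np.array([onz(P,u,v,z)[:2] for u,v in pts]); 
    A=np.c_[2*X,np.ones(len(X))]; s=np.linalg.lstsq(A,(X**2).sum(1),rcond=None)[0]
    r=np.sqrt(s[2]+s[0]**2+s[1]**2); return s[:2].round(4),r.round(4),np.abs(np.hypot(*(X-s[:2]).T)-r).max().round(4)
E
python3 - <<'E'
from m import *
p=pickle.load(open('w5.pkl','rb'))
def C(x,y): return 190+(x+.5)/3-.5,(y+.5)/3-.5
k=[C(331,251),C(456,258),C(463,114),C(336,107)]
W=np.array([onz(p,u,v,.053)[:2] for u,v in k]);print(W.round(4),np.linalg.norm(W[0]-W[1]))
d=W[0]-W[1]; ang=np.arctan2(d[1],d[0]);d2=(W[0]+W[1]-W[2]-W[3])/2
print('free mid',(W[0]+W[1])/2,'ey/ex angles',np.degrees(ang),np.degrees(np.arctan2(d2[1],d2[0])))
# rim edge by colour/background: scan rays
im=p['color'].astype(int); sat=im[...,0]-im[...,2]
c=np.array([319.,127.]); pts=[]
for a in np.radians(np.r_[-170:-96:4,-82:-8:4]):
    for r in np.arange(115,60,-.25):
        u,v=c+r*np.array([np.cos(a),np.sin(a)])
        if sat[int(round(v)),int(round(u))]>50: pts.append((u,v));break
print(len(pts),fitc(p,pts,.045))
rec=[C(*x) for x in[(220,395),(227,350),(243,310),(270,275),(300,253),(505,268),(530,305),(547,345),(553,395),(548,435)]]
print('recess',fitc(p,rec,.045))
well=[C(*x) for x in[(262,400),(275,345),(300,308),(340,282),(385,272),(440,284),(480,310),(505,350),(514,400)]]
print('well',fitc(p,well,.035))
# lid relative to TCP from w2 (on table, top z=.008)
q=cv2.cvtColor(cv2.imread('pics/w2.png'),cv2.COLOR_BGR2RGB).astype(int)
s=monitor.get_state();print(s['position'])
q=im; R=q[...,0]-q[...,2]
E
```

```text
[[0.4549 0.138 ]
 [0.4775 0.1703]
 [0.4434 0.1932]
 [0.4214 0.1614]] 0.03949550416323229
free mid [0.46619108 0.15414173] ey/ex angles -124.93849169789459 -34.417072208122455
38 (array([0.5052, 0.1276]), np.float64(0.0948), np.float64(0.0007))
recess (array([0.504 , 0.1285]), np.float64(0.0559), np.float64(0.0011))
well (array([0.5055, 0.1277]), np.float64(0.0439), np.float64(0.0004))
[0.55312237 0.0977111  0.23555909]
```

```bash
python3 - <<'E'
from m import *
p=eyes.get_image('wrist'); s=monitor.get_state(); T=s['position']; print(T,s['ee_rot'],s['clock'])
im=cv2.cvtColor(p['color'],cv2.COLOR_RGB2BGR); cv2.imwrite('pics/w6.png',im)
g=p['color'].astype(int)
# lid edge via depth discontinuity
d=p['depth']; m=((d>.1)&(d<.20)).astype(np.uint8)
print(d[200,320],d[150:160,320])
pts=[]
for u in range(200,440,4):
    col=d[100:330,u]; j=np.nonzero((col>.05)&(col<.19))[0]
    if len(j) : pts.append((u,100+j[0]))
pts=np.array(pts);print(pts[::5].tolist())
z=T[2]-.025
sel=[(u,v) for u,v in pts if 140<v<235 and 225<u<415]
print('lid',fitc(p,sel,z),len(sel))
E
```

```text
[0.55391501 0.09739045 0.23552908] [ 3.12134229e-05  2.75750186e-01  9.61229305e-01 -2.37404145e-04] 7.25
0.15224658 [0.14735079 0.14624071 0.14698558 0.14699554 0.14727052 0.1477023
 0.14719851 0.14729539 0.14788677 0.14751756]
[[200, 282], [220, 220], [240, 184], [260, 167], [280, 156], [300, 150], [320, 149], [340, 151], [360, 157], [380, 168], [400, 186], [420, 224]]
lid (array([0.5526, 0.0991]), np.float64(0.054), np.float64(0.0003)) 47
```

View pics/w6.png

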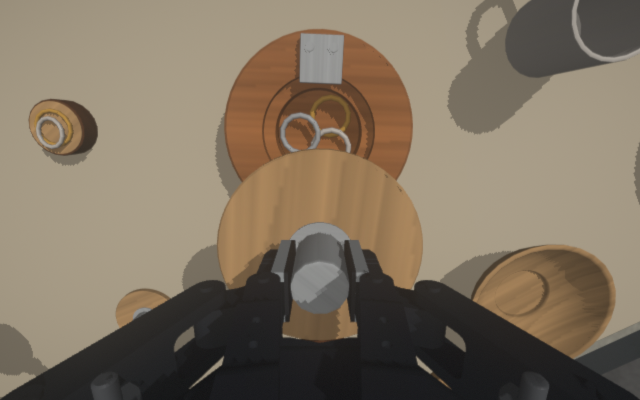

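send_rows --deltas '[{"dp":[-0.09,0.05,-0.1],"rotation":[-0.07,-0.1,0]},{"dp":[-0.18,0.11,-0.2],"rotation":[-0.14,-0.2,0]},{"dp":[-0.27,0.16,-0.3],"rotation":[-0.21,-0.3,0]},{"dp":[-0.362,0.215,-0.417],"rotation":[-0.282,-0.413,0]},{"dp":[-0.362,0.215,-0.417],"rotation":[-0.282,-0.413,0]},{"dp":[-0.362,0.215,-0.417],"rotation":[-0.282,-0.413,0]},{"dp":[-0.362,0.215,-0.417],"rotation":[-0.282,-0.413,0]}]'

```text
clock: 7.83
position: [0.5121, 0.1234, 0.1863]
ee_rot: [0.119, 0.274, 0.954, -0.039]
contact_force: [0.2, 0.9, -0.2]
width: 0.0242
```

```bash
cat > st.py <<'E'
from m import *
from scipy.spatial.transform import Rotation as Ro
O=np.array([.5055,.1275,.035]); EX=np.array([.826,-.5635,0]);EY=np.array([.5635,.826,0])
def rep():
    s=monitor.get_state();T=s['position'];q=s['ee_rot'];R=Ro.from_quat([q[1],q[2],q[3],q[0]]).as_matrix()
    n=-R[:,2]; d=T-O
    print(s['clock'],'T',T.round(4),'case xyz',np.round([d@EX*1e3,d@EY*1e3,d[2]*1e3],1),'tilt x,y',np.round([-n@EX,-n@EY],3),'F',s['contact_force'].round(1),'M',s['moment'].round(2),'w',round(s['width'],4))
    return s
E
python3 - <<'E'
from st import *
rep(); p=shot('wrist','w7.png')
rep()
R,t,K=cam(p);print(-R.T@t)
E
```

```text
7.8333 T [0.5121 0.1234 0.1863] case xyz [  7.8   0.4 151.3] tilt x,y [0.248 0.001] F [ 0.2  0.9 -0.2] M [0.12 0.02 0.  ] w 0.0242
7.8833 T [0.5127 0.1233 0.1868] case xyz [  8.4   0.6 151.8] tilt x,y [0.249 0.001] F [-0.8 -0.3 -1.9] M [ 0.14  0.15 -0.04] w 0.0248
[0.43151471 0.17596954 0.28984119]
```

View pics/w7.png

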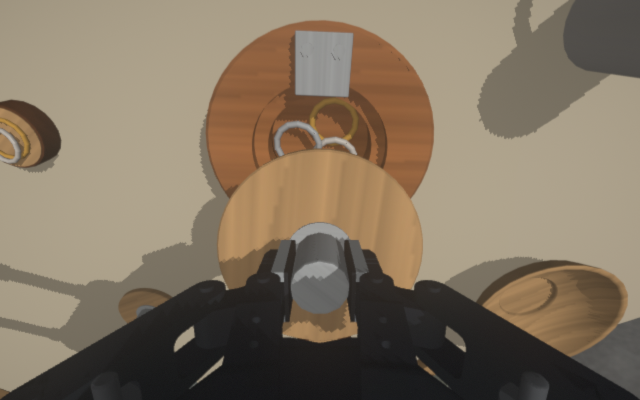

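send_rows --deltas '[{"dp":[0,0,-0.2],"rotation":[0,0,0]},{"dp":[0,0,-0.4],"rotation":[0,0,0]},{"dp":[0,0,-0.55],"rotation":[0,0,0]},{"dp":[0,0,-0.625],"rotation":[0,0,0]},{"dp":[0,0,-0.625],"rotation":[0,0,0]},{"dp":[0,0,-0.625],"rotation":[0,0,0]}]'

```text
clock: 8.38
position: [0.5119, 0.1232, 0.1113]
ee_rot: [0.119, 0.274, 0.954, -0.039]
contact_force: [0.0, 0.4, -0.9]
width: 0.025
```

```bash
python3 - <<'E'
from st import *
rep(); p=shot('wrist','w8.png');q=shot('scene','s8.png')
im=cv2.imread('pics/s8.png'); cv2.imwrite('pics/s8c.png',cv2.resize(im[100:220,300:420],None,fx=5,fy=5,interpolation=cv2.INTER_CUBIC))
im=cv2.imread('pics/w8.png'); cv2.imwrite('pics/w8c.png',cv2.resize(im[0:200,190:450],None,fx=3,fy=3,interpolation=cv2.INTER_CUBIC))
rep()
E
```

```text
8.3833 T [0.5119 0.1232 0.1113] case xyz [ 7.7  0.1 76.3] tilt x,y [0.248 0.   ] F [ 0.   0.4 -0.9] M [0.05 0.08 0.02] w 0.025
8.4833 T [0.5122 0.1236 0.1123] case xyz [ 7.8  0.5 77.3] tilt x,y [0.25  0.002] F [ 0.3  0.  -0.4] M [0.11 0.14 0.04] w 0.0245
```

View pics/w8c.png

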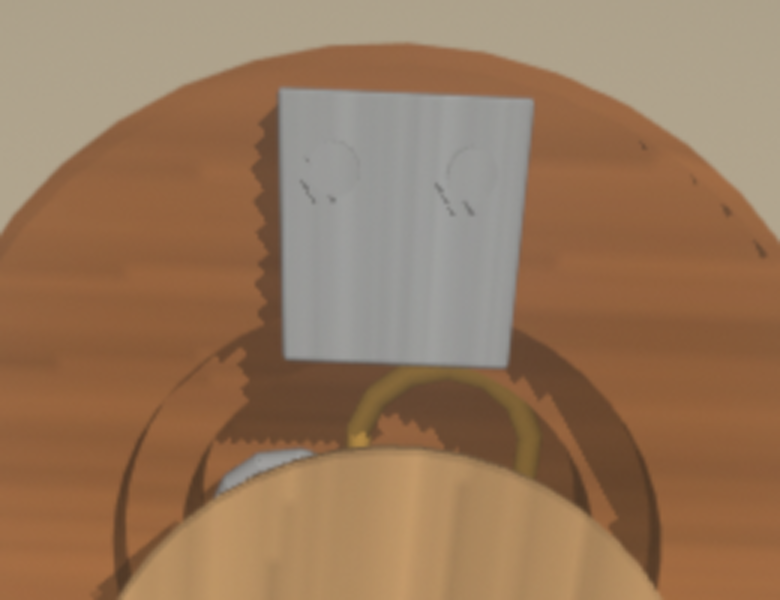

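View pics/s8c.png

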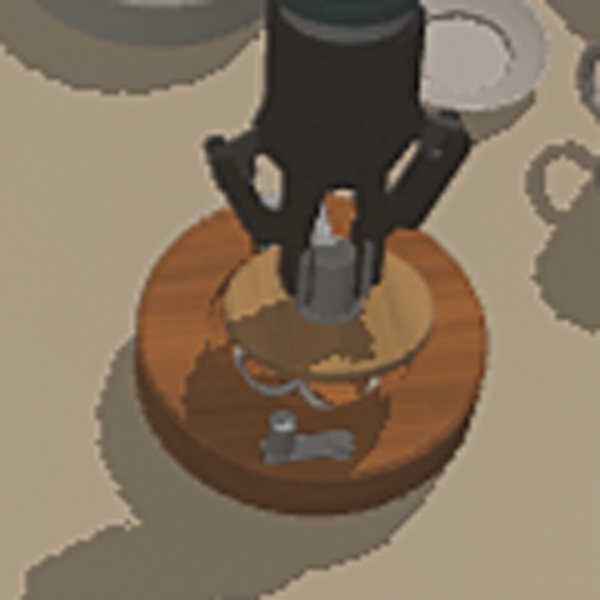

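```bash
python3 - <<'E'
from st import *
p=eyes.get_image('wrist'); s=rep(); T=s['position']
def C(x,y): return 190+(x+.5)/3-.5,(y+.5)/3-.5
k=(onz(p,*C(285,358),.053)+onz(p,*C(508,367),.053))/2-O
print('keeper mid case', k@EX*1e3,k@EY*1e3)
# lid apex top edge: case: B top; z from TCP
th=.249;u=EX*np.cos(th)+np.array([0,0,np.sin(th)]);n=-EX*np.sin(th)+np.array([0,0,np.cos(th)])
ap=T-.0249*n-.055*u; a=onz(p,*C(390,448),ap[2])-O
print('apex predicted',(ap-O)@EX*1e3,(ap[2]-.035)*1e3,'seen',a@EX*1e3,a@EY*1e3)
E
```

```text
8.5333 T [0.512  0.1236 0.1124] case xyz [ 7.5  0.5 77.4] tilt x,y [0.25  0.002] F [ 0.5  0.7 -1. ] M [0.11 0.16 0.  ] w 0.0248
keeper mid case -47.54814755792085 0.1746782461805787
apex predicted -39.63309909126851 39.69833330997534 seen -39.247106093154315 -0.5643405664822894
```

send_rows --deltas '[{"dp":[-0.01,0.007,-0.08],"rotation":[0,0,0]},{"dp":[-0.019,0.013,-0.16],"rotation":[0,0,0]},{"dp":[-0.019,0.013,-0.227],"rotation":[0,0,0]},{"dp":[-0.019,0.013,-0.227],"rotation":[0,0,0]},{"dp":[-0.019,0.013,-0.227],"rotation":[0,0,0]},{"dp":[-0.019,0.013,-0.227],"rotation":[0,0,0]}]'

```text
clock: 9.03
position: [0.5082, 0.1252, 0.0835]
ee_rot: [0.118, 0.273, 0.954, -0.039]
contact_force: [-0.3, -0.1, -1.2]
width: 0.0246
```

send_rows --deltas '[{"dp":[-0.02,0.014,-0.006],"rotation":[0,0,0]},{"dp":[-0.04,0.028,-0.012],"rotation":[0,0,0]},{"dp":[-0.06,0.042,-0.018],"rotation":[0,0,0]},{"dp":[-0.08,0.055,-0.024],"rotation":[0,0,0]},{"dp":[-0.093,0.064,-0.03],"rotation":[0,0,0]},{"dp":[-0.093,0.064,-0.03],"rotation":[0,0,0]},{"dp":[-0.093,0.064,-0.03],"rotation":[0,0,0]}]'

```text
clock: 9.62
position: [0.4969, 0.1329, 0.0801]
ee_rot: [0.118, 0.273, 0.954, -0.039]
contact_force: [0.1, -0.5, -1.3]
width: 0.0245
```

```bash
python3 - <<'E'
from st import *
rep(); p=shot('wrist','w9.png')
im=cv2.imread('pics/w9.png'); cv2.imwrite('pics/w9c.png',cv2.resize(im[0:200,190:450],None,fx=3,fy=3,interpolation=cv2.INTER_CUBIC))
rep()
E
```

```text
9.6167 T [0.4969 0.1329 0.0801] case xyz [-10.2  -0.4  45.1] tilt x,y [0.247 0.   ] F [ 0.1 -0.5 -1.3] M [0.06 0.13 0.  ] w 0.0245
9.6667 T [0.4969 0.1329 0.0801] case xyz [-10.1  -0.4  45.1] tilt x,y [0.247 0.   ] F [-0.9 -0.6 -0.7] M [ 0.09  0.18 -0.08] w 0.0242
```

View pics/w9c.png

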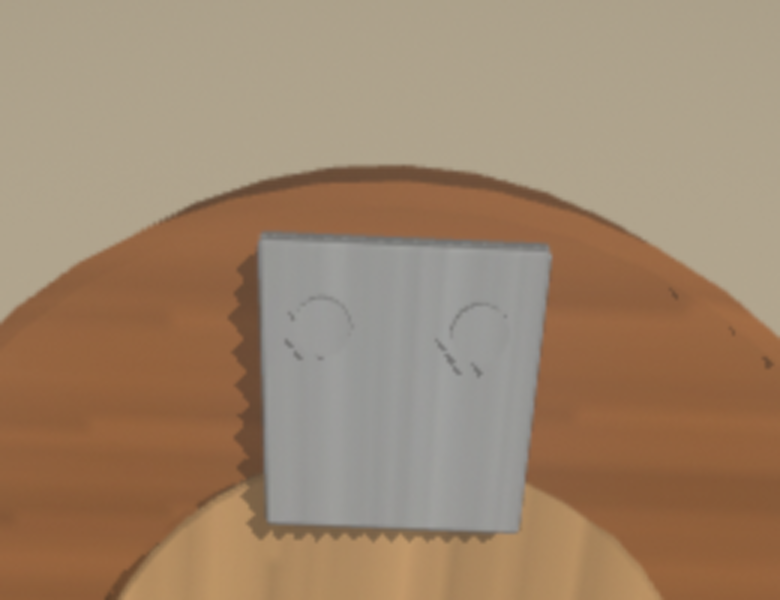

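send_rows --deltas '[{"dp":[0.01,-0.007,-0.011],"rotation":[0.035,0.05,0]},{"dp":[0.019,-0.013,-0.022],"rotation":[0.07,0.1,0]},{"dp":[0.028,-0.019,-0.033],"rotation":[0.105,0.15,0]},{"dp":[0.038,-0.026,-0.044],"rotation":[0.139,0.203,0]},{"dp":[0.045,-0.031,-0.057],"rotation":[0.17,0.25,0]},{"dp":[0.052,-0.036,-0.069],"rotation":[0.205,0.3,0]},{"dp":[0.0585,-0.04,-0.081],"rotation":[0.234,0.344,0]},{"dp":[0.0585,-0.04,-0.081],"rotation":[0.234,0.344,0]},{"dp":[0.0585,-0.04,-0.081],"rotation":[0.234,0.344,0]}]'

```text
clock: 10.42
position: [0.5044, 0.1276, 0.0702]
ee_rot: [0.02, 0.276, 0.961, -0.007]
contact_force: [-0.2, 0.9, 0.1]
width: 0.0248
```

```bash
python3 - <<'E'
from st import *
rep(); p=shot('wrist','w10.png')
im=cv2.imread('pics/w10.png'); cv2.imwrite('pics/w10c.png',cv2.resize(im[0:260,180:460],None,fx=2.3,fy=2.3,interpolation=cv2.INTER_CUBIC))
rep()
E
```

```text
10.4167 T [0.5044 0.1276 0.0702] case xyz [-1.  -0.5 35.2] tilt x,y [ 0.042 -0.   ] F [-0.2  0.9  0.1] M [-0.    0.02  0.01] w 0.0248
10.4667 T [0.5039 0.1278 0.0702] case xyz [-1.5 -0.6 35.2] tilt x,y [ 0.042 -0.001] F [ 0.5  0.6 -1.2] M [ 0.03  0.01 -0.01] w 0.0247
```

View pics/w10c.png

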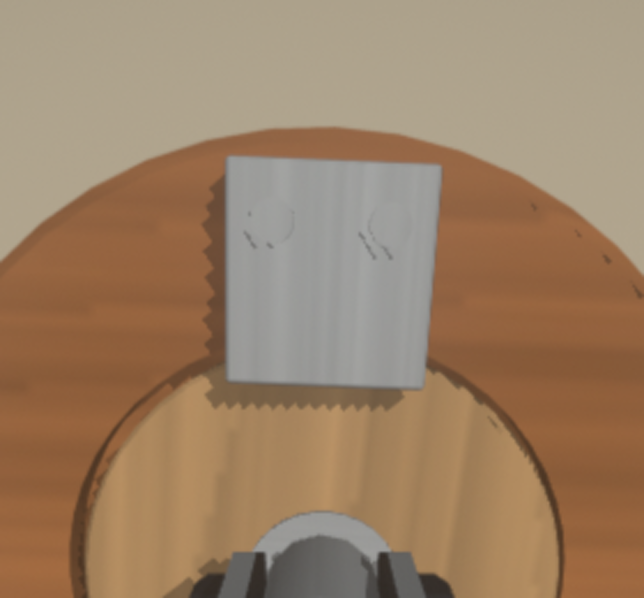

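send_rows --deltas '[{"dp":[0.003,-0.003,-0.005],"rotation":[0.012,0.017,0]},{"dp":[0.005,-0.005,-0.01],"rotation":[0.024,0.034,0]},{"dp":[0.006,-0.007,-0.015],"rotation":[0.036,0.05,0]},{"dp":[0.007,-0.008,-0.02],"rotation":[0.047,0.069,0]},{"dp":[0.007,-0.008,-0.02],"rotation":[0.047,0.069,0]},{"dp":[0.007,-0.008,-0.02],"rotation":[0.047,0.069,0]}]'

```text
clock: 10.97
position: [0.5051, 0.1269, 0.0679]
ee_rot: [0.0, 0.276, 0.961, -0.0]
contact_force: [-0.6, -0.4, -0.7]
width: 0.025
```

```bash
python3 - <<'E'
from st import *
rep(); p=shot('wrist','w11.png'); q=shot('scene','s11.png')
im=cv2.imread('pics/w11.png'); cv2.imwrite('pics/w11c.png',cv2.resize(im[0:260,180:460],None,fx=2.3,fy=2.3,interpolation=cv2.INTER_CUBIC))
im=cv2.imread('pics/s11.png'); cv2.imwrite('pics/s11c.png',cv2.resize(im[100:220,300:420],None,fx=5,fy=5,interpolation=cv2.INTER_CUBIC))
rep()
E
```

```text
10.9667 T [0.5051 0.1269 0.0679] case xyz [-0.  -0.7 32.9] tilt x,y [ 0. -0.] F [-0.6 -0.4 -0.7] M [ 0.04 -0.05 -0.01] w 0.025
11.0667 T [0.505  0.127  0.0679] case xyz [-0.1 -0.7 32.9] tilt x,y [ 0.001 -0.   ] F [ 0.9 -0.4  0.4] M [-0.01 -0.08  0.05] w 0.0246
```

View pics/w11c.png

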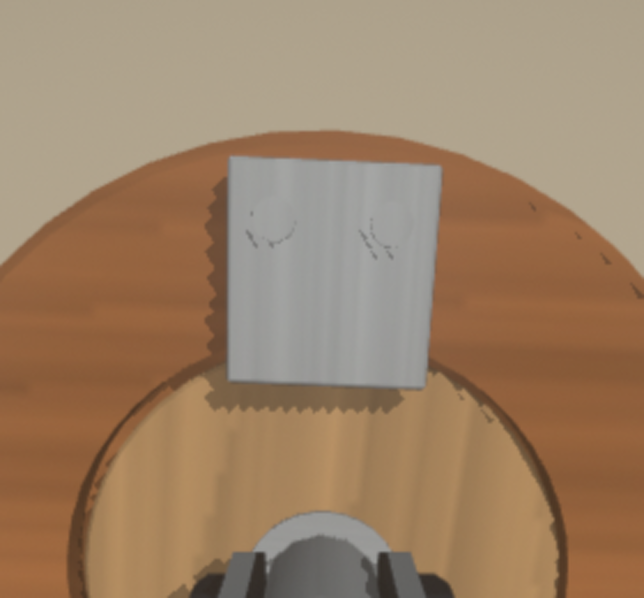

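View pics/s11c.png

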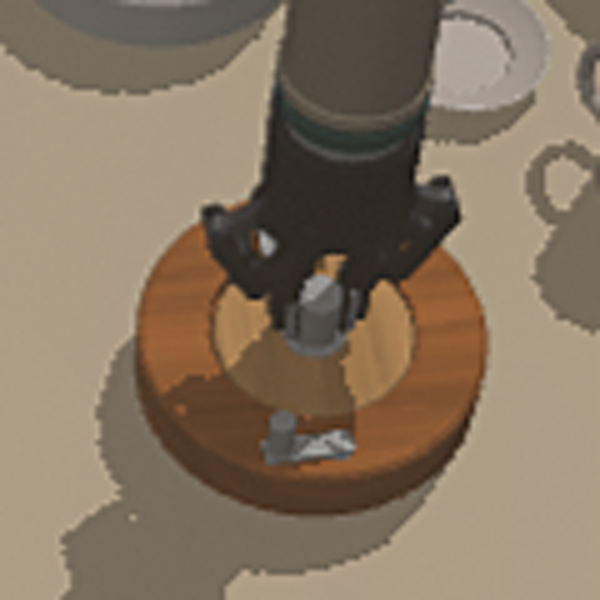

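send_rows --deltas '[{"dp":[0,0,-0.006],"rotation":[0,0,0]},{"dp":[0,0,-0.012],"rotation":[0,0,0]},{"dp":[0,0,-0.012],"rotation":[0,0,0]},{"dp":[0,0,-0.012],"rotation":[0,0,0]}]'

```text
clock: 11.4
position: [0.505, 0.127, 0.0679]
ee_rot: [0.001, 0.276, 0.961, -0.0]
contact_force: [-1.9, -0.8, 9.5]
width: 0.0245
```

send_rows --deltas '[{"dp":[0,0,0.008],"rotation":[0,0,0]},{"dp":[0,0,0.008],"rotation":[0,0,0]}]'

```text
clock: 11.57
position: [0.505, 0.1271, 0.0679]
ee_rot: [0.001, 0.276, 0.961, -0.0]
contact_force: [-1.2, -0.0, 4.5]
width: 0.0249
```

send_rows --deltas '[{"dp":[0,0,0],"rotation":[0,0,0]},{"dp":[0,0,0],"rotation":[0,0,0]},{"dp":[0,0,0],"rotation":[0,0,0]},{"dp":[0,0,0],"rotation":[0,0,0]},{"dp":[0,0,0],"rotation":[0,0,0]},{"dp":[0,0,0],"rotation":[0,0,0]}]' --fingers -1

```text
clock: 12.07
position: [0.5048, 0.127, 0.0673]
ee_rot: [-0.0, 0.276, 0.961, -0.0]
contact_force: [-0.4, 1.0, -0.2]
width: 0.0855
```

send_rows --deltas '[{"dp":[0,0,0.15],"rotation":[0,0,0]},{"dp":[0,0,0.4],"rotation":[0,0,0]},{"dp":[0,0,0.7],"rotation":[0,0,0]},{"dp":[0,0,0.9],"rotation":[0,0,0]},{"dp":[0,0,0.9],"rotation":[0,0,0]},{"dp":[0,0,0.9],"rotation":[0,0,0]}]'

```text
clock: 12.57
position: [0.5057, 0.1271, 0.1769]
ee_rot: [0.002, 0.276, 0.961, 0.001]
contact_force: [0.8, -0.8, 0.4]
width: 0.0855
```

```bash
python3 - <<'E'
from st import *
rep(); p=shot('wrist','w12.png'); q=shot('scene','s12.png')
im=cv2.imread('pics/s12.png'); cv2.imwrite('pics/s12c.png',cv2.resize(im[100:220,300:420],None,fx=5,fy=5,interpolation=cv2.INTER_CUBIC))
for nm,P in(('w',p),('s',q)):
    w=cloud(P); d=(w-O)*1e3; x=d@EX;y=d@EY;z=d[...,2]
    r=np.hypot(x,y); m=(r>20)&(r<52)&(z>-5)&(z<25)&(x>-44)&(np.abs(y)<50)
    if m.sum()>20:
        A=np.c_[x[m],y[m],np.ones(m.sum())]; c=np.linalg.lstsq(A,z[m],rcond=None)[0]; print(nm,m.sum(),'lid plane',c.round(3))
    m=(z>26)&(z<60)&(x>40)&(x<100); 
    if m.any():print(nm,'peg',m.sum(),x[m].mean(),y[m].mean(),z[m].max())
rep()
E
```

```text
12.5667 T [0.5057 0.1271 0.1769] case xyz [  0.4  -0.2 141.9] tilt x,y [0.003 0.002] F [ 0.8 -0.8  0.4] M [-0.03 -0.01 -0.  ] w 0.0855
w 8443 lid plane [-1.00e-03  1.00e-03  8.27e+00]
w peg 337 74.21582056039416 -32.08074253482856 44.99437641460268
s 709 lid plane [ 2.000e-03 -2.000e-03  8.875e+00]
s peg 36 80.00730995141936 -32.9574999666851 46.842249611788304
12.6667 T [0.5039 0.1269 0.1744] case xyz [ -1.   -1.4 139.4] tilt x,y [-0.001 -0.002] F [-0.1 -0.1 -0.6] M [0.01 0.03 0.03] w 0.0857
```

View pics/s12c.png

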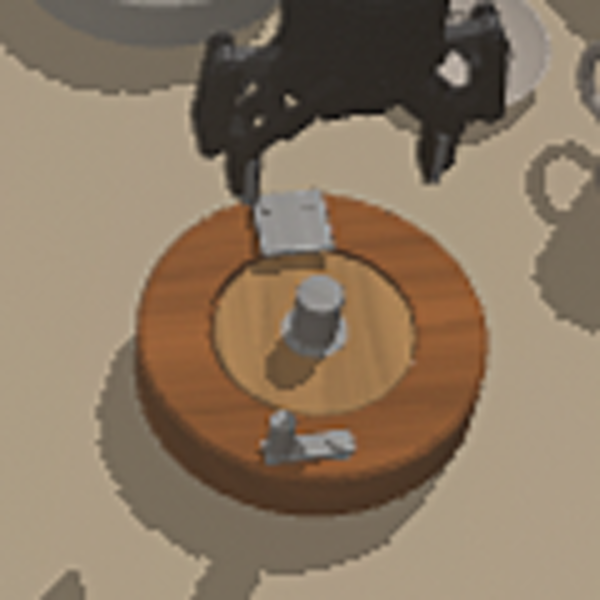

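View pics/w12.png

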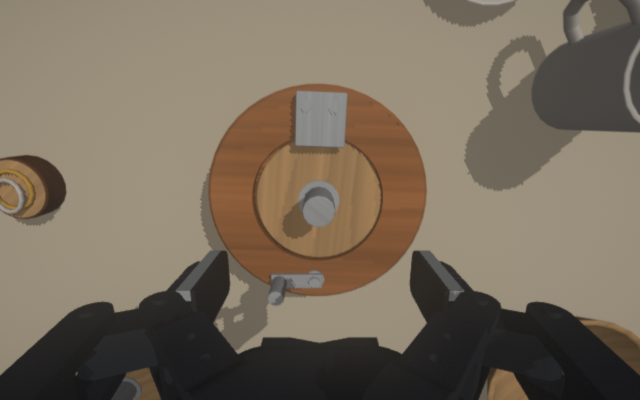

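```bash
python3 - <<'E'
from st import *
p=eyes.get_image('wrist'); rep()
im=cv2.cvtColor(p['color'],cv2.COLOR_RGB2BGR); cv2.imwrite('pics/w13c.png',cv2.resize(im[245:325,240:360],None,fx=6,fy=6,interpolation=cv2.INTER_CUBIC))
w=cloud(p); d=(w-O)*1e3; x=d@EX;y=d@EY;z=d[...,2]
m=(z>39)&(z<50)&(x>40)&(x<100)
print('peg top',m.sum(),x[m].mean(),y[m].mean(),z[m].mean(), x[m].min(),x[m].max(),y[m].min(),y[m].max())
m=(z>39)&(z<50)&(np.hypot(x,y)<20)
print('knob top',m.sum(),x[m].mean(),y[m].mean(),z[m].mean(), x[m].min(),x[m].max(),y[m].min(),y[m].max())
E
```

```text
12.7167 T [0.5037 0.1269 0.174 ] case xyz [ -1.1  -1.6 139. ] tilt x,y [-0.002 -0.002] F [-0.3  0.2 -0.7] M [ 0.04  0.02 -0.07] w 0.0858
peg top 224 75.6600581280892 -32.3942330928359 42.57082694111015 69.80834066072931 82.80293642839737 -39.38622141739172 -25.970039438654236
knob top 853 -1.1748892034021339 0.35928001218502664 43.07281004819863 -13.218170992032446 11.905590453973865 -12.423270878762704 12.911626612119216
```

View pics/w13c.png

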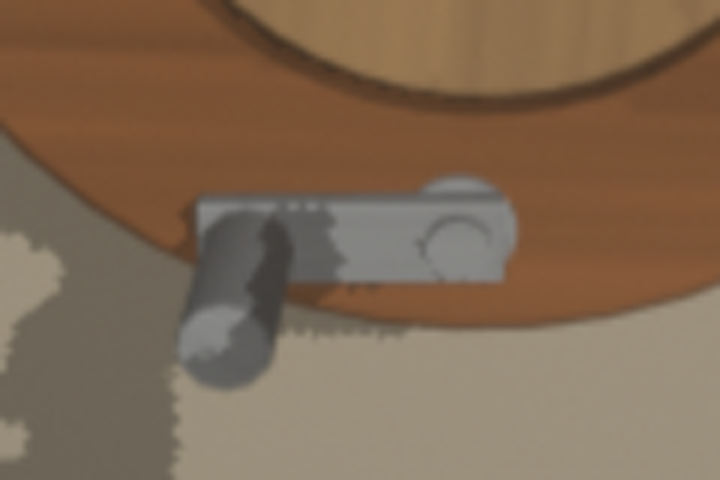

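send_rows --deltas '[{"dp":[0.06,-0.1,0],"rotation":[0,0,0.25]},{"dp":[0.129,-0.191,0],"rotation":[0,0,0.5]},{"dp":[0.129,-0.191,0],"rotation":[0,0,0.75]},{"dp":[0.129,-0.191,0],"rotation":[0,0,1]}]' --fingers 0.4 --grip_force 20

```text
clock: 13.05
position: [0.5198, 0.1034, 0.1735]
ee_rot: [-0.002, 0.027, 1.0, -0.0]
contact_force: [-0.1, 0.3, 0.6]
width: 0.0385
```

send_rows --deltas '[{"dp":[0.06,-0.1,0],"rotation":[0,0,0.25]},{"dp":[0.129,-0.191,0],"rotation":[0,0,0.5]},{"dp":[0.129,-0.191,0],"rotation":[0,0,0.75]},{"dp":[0.129,-0.191,0],"rotation":[0,0,1]}]'

```text
clock: 13.38
position: [0.5353, 0.0805, 0.1734]
ee_rot: [-0.002, -0.221, 0.975, 0.0]
contact_force: [-0.1, 0.4, -0.6]
width: 0.0257
```

send_rows --deltas '[{"dp":[0.06,-0.1,0],"rotation":[0,0,0.25]},{"dp":[0.129,-0.191,0],"rotation":[0,0,0.5]},{"dp":[0.129,-0.191,0],"rotation":[0,0,0.75]},{"dp":[0.129,-0.191,0],"rotation":[0,0,1]},{"dp":[0.129,-0.191,0],"rotation":[0,0,1]},{"dp":[0.129,-0.191,0],"rotation":[0,0,1]},{"dp":[0.129,-0.191,0],"rotation":[0,0,1]}]'

```text
clock: 13.97
position: [0.5507, 0.0583, 0.1744]
ee_rot: [-0.001, -0.452, 0.892, 0.0]
contact_force: [-0.4, -0.6, -0.1]
width: 0.0258
```

```bash
python3 - <<'E'
from st import *
s=rep(); print(s['qpos'].round(3),s['ee_rot'])
p=shot('wrist','w14.png')
w=cloud(p); d=(w-O)*1e3; x=d@EX;y=d@EY;z=d[...,2]
m=(z>38)&(z<50)&(x>55)&(x<100)&(y<-15)&(y>-60)
print('peg top',m.sum(),x[m].mean(),y[m].mean(),z[m].mean(), x[m].min(),x[m].max(),y[m].min(),y[m].max())
rep()
E
```

```text
13.9667 T [0.5507 0.0583 0.1744] case xyz [ 76.3 -31.6 139.4] tilt x,y [-0.001 -0.001] F [-0.4 -0.6 -0.1] M [-0.01 -0.05  0.03] w 0.0258
[-0.02   0.298  1.67   0.     1.175 -2.53 ] [-6.90916198e-04 -4.52344248e-01  8.91843063e-01  3.93896956e-04]
peg top 264 76.88357329087626 -33.420515684677206 42.934337008095 70.4343834119764 83.60793593879411 -39.611584800022364 -26.350283131929118
14.0167 T [0.5509 0.0584 0.1747] case xyz [ 76.4 -31.5 139.7] tilt x,y [-0.001 -0.001] F [ 0.3  0.1 -0.3] M [-0.03  0.05 -0.03] w 0.0257
```

View pics/w14.png

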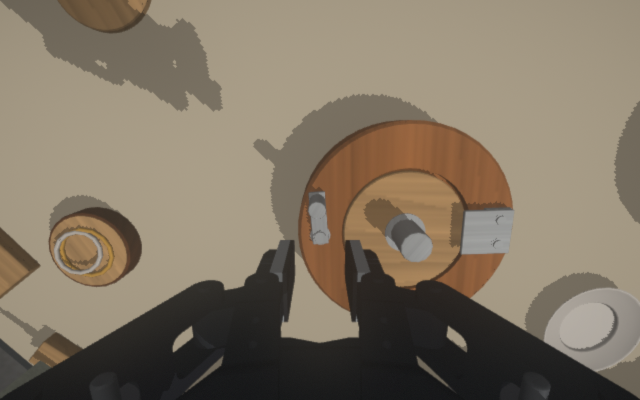

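send_rows --deltas '[{"dp":[-0.003,-0.005,-0.25],"rotation":[0,0,0]},{"dp":[-0.003,-0.005,-0.5],"rotation":[0,0,0]},{"dp":[-0.003,-0.005,-0.7],"rotation":[0,0,0]},{"dp":[-0.003,-0.005,-0.81],"rotation":[0,0,0]},{"dp":[-0.003,-0.005,-0.81],"rotation":[0,0,0]},{"dp":[-0.003,-0.005,-0.81],"rotation":[0,0,0]}]'

```text
clock: 14.52
position: [0.5505, 0.0578, 0.0777]
ee_rot: [-0.001, -0.453, 0.891, 0.0]
contact_force: [0.3, 0.4, 0.9]
width: 0.0254
```

```bash
python3 - <<'E'
from st import *
s=rep()
p=shot('wrist','w15.png')
rep()
E
```

```text
14.5167 T [0.5505 0.0578 0.0777] case xyz [ 76.5 -32.2  42.7] tilt x,y [-0.001 -0.001] F [0.3 0.4 0.9] M [0.05 0.02 0.01] w 0.0254
14.5667 T [0.5514 0.0577 0.0787] case xyz [ 77.3 -31.7  43.7] tilt x,y [0.001 0.001] F [ 0.4 -0.7  0.2] M [-0.02 -0.02  0.  ] w 0.0252
```

View pics/w15.png

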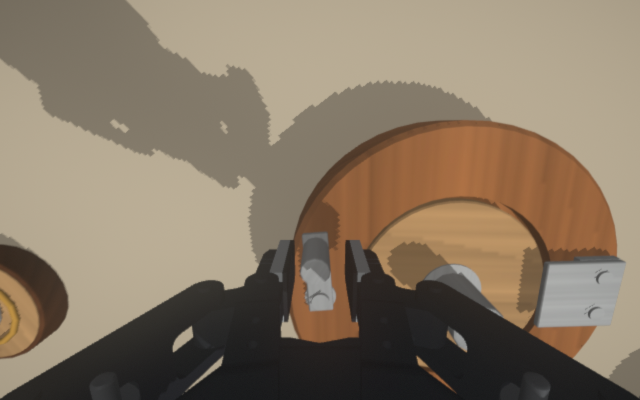

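send_rows --deltas '[{"dp":[0,0,0],"rotation":[0,0,0]},{"dp":[0,0,0],"rotation":[0,0,0]},{"dp":[-0.021,0.017,0],"rotation":[0,0,-0.21]},{"dp":[-0.043,0.036,0],"rotation":[0,0,-0.42]},{"dp":[-0.06,0.058,0],"rotation":[0,0,-0.63]},{"dp":[-0.077,0.081,0],"rotation":[0,0,-0.84]},{"dp":[-0.077,0.081,0],"rotation":[0,0,-0.84]}]' --fingers 0.58

```text
clock: 15.15
position: [0.5424, 0.0673, 0.0795]
ee_rot: [0.001, -0.257, 0.966, -0.001]
contact_force: [0.2, -0.3, 0.1]
width: 0.0178
```

```bash
python3 - <<'E'
from st import *
rep()
p=shot('wrist','w16.png')
E
```

```text
15.15 T [0.5424 0.0673 0.0795] case xyz [ 64.4 -29.   44.5] tilt x,y [0.003 0.001] F [ 0.2 -0.3  0.1] M [-0.08 -0.03 -0.01] w 0.0178
```

View pics/w16.png

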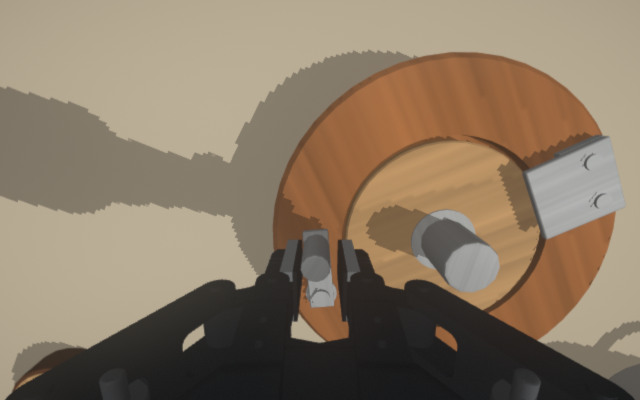

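The peg at (316,262) sits between the pads and the bar is turning with them. I'll continue along the arc.

send_rows --deltas '[{"dp":[-0.012,0.025,0],"rotation":[0,0,-0.21]},{"dp":[-0.024,0.051,0],"rotation":[0,0,-0.42]},{"dp":[-0.031,0.078,0],"rotation":[0,0,-0.63]},{"dp":[-0.037,0.105,0],"rotation":[0,0,-0.84]},{"dp":[-0.037,0.105,0],"rotation":[0,0,-0.84]}]'

```text
clock: 15.62
position: [0.5379, 0.0801, 0.079]
ee_rot: [0.001, -0.051, 0.999, -0.0]
contact_force: [0.7, -0.7, 0.1]
width: 0.0179
```

send_rows --deltas '[{"dp":[-0.001,0.028,0],"rotation":[0,0,-0.21]},{"dp":[-0.002,0.056,0],"rotation":[0,0,-0.42]},{"dp":[0.003,0.084,0],"rotation":[0,0,-0.63]},{"dp":[0.008,0.111,0],"rotation":[0,0,-0.84]},{"dp":[0.008,0.111,0],"rotation":[0,0,-0.84]}]'

```text
clock: 16.03
position: [0.5388, 0.0934, 0.0786]
ee_rot: [0.001, 0.157, 0.988, -0.0]
contact_force: [-0.5, 0.8, 0.7]
width: 0.0182
```

```bash
python3 - <<'E'
from st import *
rep()
p=shot('wrist','w17.png')
E
```

```text
16.0333 T [0.5388 0.0934 0.0786] case xyz [46.7 -9.4 43.6] tilt x,y [0.001 0.   ] F [-0.5  0.8  0.7] M [-0.   -0.1  -0.01] w 0.0182
```

View pics/w17.png

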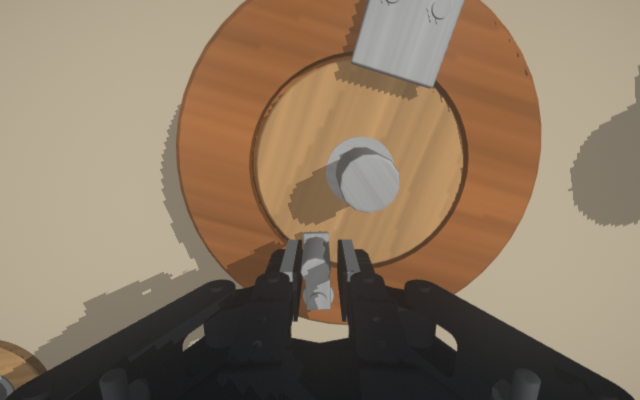

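send_rows --deltas '[{"dp":[0.011,0.026,0],"rotation":[0,0,-0.21]},{"dp":[0.022,0.052,0],"rotation":[0,0,-0.42]},{"dp":[0.038,0.075,0],"rotation":[0,0,-0.63]},{"dp":[0.053,0.098,0],"rotation":[0,0,-0.84]},{"dp":[0.053,0.098,0],"rotation":[0,0,-0.84]},{"dp":[0.053,0.098,0],"rotation":[0,0,-0.84]},{"dp":[0.053,0.098,0],"rotation":[0,0,-0.84]}]'

```text
clock: 16.67
position: [0.5436, 0.1023, 0.0782]
ee_rot: [-0.0, 0.358, 0.934, -0.003]
contact_force: [-1.6, -8.8, 2.3]
width: 0.018
```

```bash
python3 - <<'E'
from st import *
rep()
p=shot('wrist','w18.png')
rep()
E
```

```text
16.6667 T [0.5436 0.1023 0.0782] case xyz [45.7  0.7 43.2] tilt x,y [ 0.001 -0.006] F [-1.6 -8.8  2.3] M [-1.3   0.21  0.01] w 0.018
16.7167 T [0.5436 0.1024 0.0782] case xyz [45.6  0.7 43.2] tilt x,y [ 0.001 -0.006] F [-1.4 -8.   2. ] M [-1.32  0.26  0.02] w 0.0177
```

View pics/w18.png

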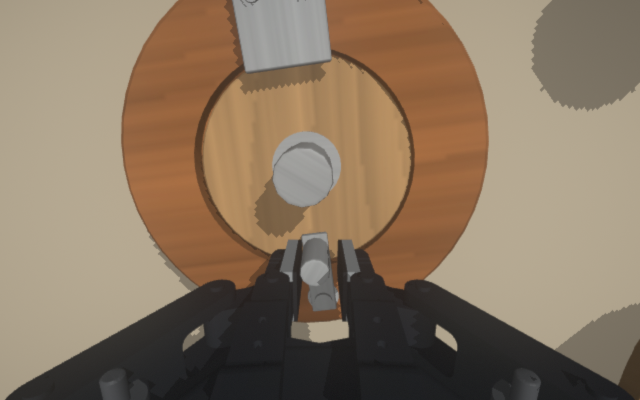

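send_rows --deltas '[{"dp":[0.004,0.006,0],"rotation":[0,0,0]},{"dp":[0.008,0.012,0],"rotation":[0,0,0]},{"dp":[0.008,0.012,0],"rotation":[0,0,0]},{"dp":[0.008,0.012,0],"rotation":[0,0,0]}]'

```text
clock: 17.05
position: [0.5437, 0.1026, 0.0782]
ee_rot: [-0.001, 0.357, 0.934, -0.004]
contact_force: [-2.4, -10.9, 3.9]
width: 0.0181
```

send_rows --deltas '[{"dp":[-0.008,-0.012,0],"rotation":[0,0,0]},{"dp":[-0.017,-0.025,0],"rotation":[0,0,0]},{"dp":[-0.017,-0.025,0],"rotation":[0,0,0]},{"dp":[-0.017,-0.025,0],"rotation":[0,0,0]}]'

```text
clock: 17.38
position: [0.5429, 0.1026, 0.0782]
ee_rot: [-0.0, 0.36, 0.933, -0.001]
contact_force: [-1.6, -4.9, 2.0]
width: 0.0179
```

send_rows --deltas '[{"dp":[0,0,0],"rotation":[0,0,0]},{"dp":[0,0,0],"rotation":[0,0,0]},{"dp":[0,0,0.15],"rotation":[0,0,0]},{"dp":[0,0,0.4],"rotation":[0,0,0]},{"dp":[0,0,0.7],"rotation":[0,0,0]},{"dp":[0,0,1],"rotation":[0,0,0]},{"dp":[0,0,1],"rotation":[0,0,0]},{"dp":[0,0,1],"rotation":[0,0,0]}]' --fingers 0.4

```text
clock: 18.05
position: [0.5452, 0.1044, 0.2008]
ee_rot: [0.003, 0.361, 0.933, 0.002]
contact_force: [-0.6, 0.2, -0.2]
width: 0.0257
```

```bash
python3 - <<'E'
from st import *
rep()
p=shot('wrist','w19.png');q=shot('scene','s19.png')
im=cv2.imread('pics/s19.png'); cv2.imwrite('pics/s19c.png',cv2.resize(im[100:220,300:420],None,fx=5,fy=5,interpolation=cv2.INTER_CUBIC))
w=cloud(p); d=(w-O)*1e3; x=d@EX;y=d@EY;z=d[...,2]
m=(z>38)&(z<50)&(x>25)&(x<100)
print('peg top',m.sum(),x[m].mean(),y[m].mean(),z[m].mean())
m=(z>39)&(z<50)&(np.hypot(x,y)<20)
print('knob top',m.sum(),x[m].mean(),y[m].mean(),z[m].mean())
r=np.hypot(x,y); m=(r>20)&(r<50)&(z>-5)&(z<11)&(x>-44)&(x<28)
A=np.c_[x[m],y[m],np.ones(m.sum())]; print('lid plane',np.linalg.lstsq(A,z[m],rcond=None)[0].round(3))
E
```

```text
18.05 T [0.5452 0.1044 0.2008] case xyz [ 45.8   3.3 165.8] tilt x,y [0.005 0.004] F [-0.6  0.2 -0.2] M [-0.   -0.03  0.05] w 0.0257
peg top 218 42.799770643471824 -0.5432208567929484 42.81584825208687
knob top 784 -0.5008453925050375 0.5561447471624692 43.15926334452679
lid plane [-1.000e-03  2.000e-03  8.279e+00]
```

View pics/w19.png

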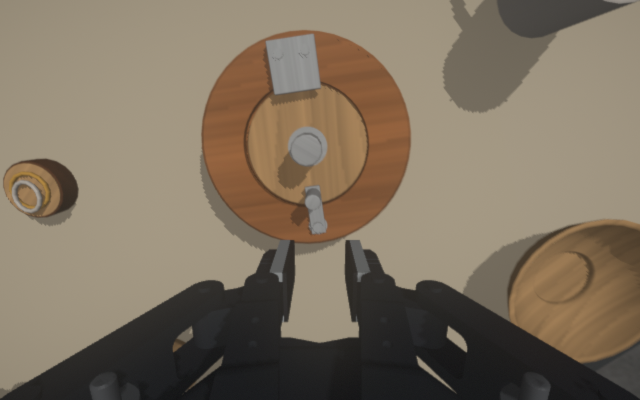

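View pics/s19.png

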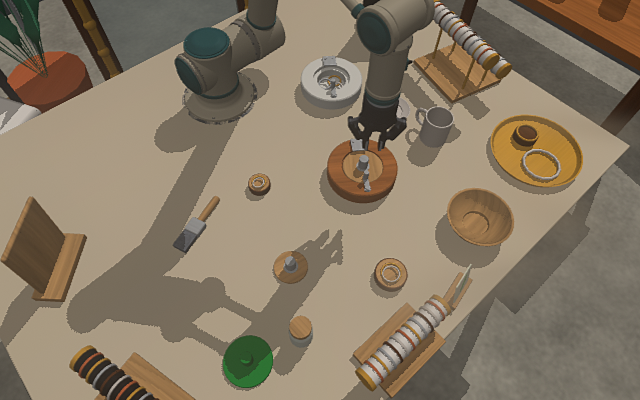

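The latch peg lies on the keeper–pin line, the lid is flat, and the gripper is clear of everything.

```bash
python3 - <<'E'
from st import *
rep(); print(manip.sign_off())
E
```

```text
18.15 T [0.5429 0.104  0.1976] case xyz [ 44.2   1.6 162.6] tilt x,y [-0.001 -0.   ] F [ 0.   0.1 -0.1] M [-0.02  0.02 -0.03] w 0.0254
the job is handed in; nothing more can be done
None
```

The case is closed and latched, and I handed the job in at 18.2 s of the 51 s allowed. I gripped the larger lid by its knob and tucked its edge under the keeper at about 0.25 rad. I then lowered it until it touched the ledge at about 9.5 N and let go. I turned the latch by its peg until it met the stop at about 9–11 N, backed off and moved clear.

**Lid:** the last wrist picture shows it flat, with a slope of 0.002 or less and its top 8.3 mm above the ledge (8 mm expected).

**Latch:** the peg measured 42.8 mm in x and -0.5 mm in y from the recess centre, so the angle is about 0.02 rad, within measuring error of the stop.

**Other things:** the small lid, jar, mug, log slice, green lid and white case looked unmoved in the last scene picture; I checked these only by eye.

No check failed. The cameras disagreed by about 2 mm on absolute positions, so I placed the lid from the wrist camera's view of both lid and case.

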